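Balance a sawn blank on the beam scale

TASK

Weigh the loose steel blank: lay it flat in the hanging pan of the beam scale, then slide the yellow poise along the beam until the beam comes to rest level, its red tip between the yellow marks. Leave the other things on the table where they are.

Things in the scene. Friction and masses are not known exactly. Their poses are not given: they have to be found in the camera images.
- blank_center (a point): centre (half-way up) of the loose sawn steel blank, a grey flat block 60 (its x) x 88 (its y) x 14 mm, lying flat on the table; pick it across its 60 mm sides. Its weight is unknown, about 0.3 to 0.55 kg
- beam_pivot (a point): pivot of the bench beam scale (fixed blue stand), on the beam's centre line, 120 mm above the table; axes fixed to the stand: +y along the poise arm of the level beam, -y along the pan arm, z up. The steel beam bar is 12 mm wide and 16 mm high (8 mm above and below the centre line). Two blue cheeks stand beside it at the pivot, 47 mm over all, 6 mm higher than the centre line
- loop (a point): centre of the blue loop that stands round the beam's red tip, 315 mm from the pivot, at the tip's height when level (120 mm above the table); loop 48 mm wide, 12 mm along the beam, its top 43 mm above this point. Two yellow marks on each post, 6.5 mm above and below this point, show level
- fork (a point): middle of the line between the pan's trunnions, on the beam, 130 mm from the pivot; axes fixed to the beam, y toward the pivot. Steel fork round the pan: arms at x = +-72 mm (8 mm wide), cross bar 88 mm toward the pivot, all 14 mm high with this point half-way up
- beam (a joint): tilt of the beam, rad: 0 is level, positive is pan end down and poise end up; stops at -0.08 and +0.08. The pivot is a weak flexure that, with gravity, restores the beam: off the stops, each mm of poise travel outward changes the tilt at rest by about -0.0034. It settles in about 1 s
- poise (a joint): travel of the poise, m, 0 to 0.16, outward from the pivot; at 0 its centre is 55 mm from the pivot. It stays where it is left (about 1.5 N of friction). The empty scale would balance with the poise 45 mm from the pivot; a loaded blank needs it at roughly 120 to 190 mm
- poise_center (a point): centre of the poise, an upright yellow drum 100 mm in diameter and 58 mm high threaded on the beam; this point is on its axis, half-way up, 15 mm above the beam's centre line; y points outward along the beam, z up
- pan_floor (a point): centre of the upper face of the pan's floor, 52 mm below its trunnions. The aluminium pan is an open tray, inside 126 (x) x 112 (y) mm with a 5 mm rim; it hangs by two upright straps at x = +-64 mm, 22 mm wide, swinging about x; y toward the pivot, z up. Open from above between the straps
- magnet: red welding magnet angle lying flat, 77 (x) x 110 (y) x 24 mm, origin at the centre of its underside; must stay where it is
- mandrel: steel plug with T pin, 38 mm diameter, 69 mm high, origin at the centre of its underside; must stay where it is
- jar: white jar with blue lid, 60 mm diameter, 68 mm high, origin at the centre of its underside; must stay where it is
- can: dark spray can, 52 mm diameter, 200 mm high, origin at the centre of its underside; must stay where it is

How it is judged:
On the way:
1. the blank lies flat in the pan (x of blank_center in the frame of pan_floor between -0.035 and 0.035 m and y of blank_center in the frame of pan_floor between -0.035 and 0.035 m and z of blank_center in the frame of pan_floor between 0.003 and 0.011 m and angle between the z axis of blank_center and the z axis of pan_floor, either way round below 0.05 rad), for 0.2 s.
At the end, for the whole second after the job is handed in: the blank lies flat on the pan's floor, inside the rim, and the beam is at rest within 0.02 rad of level (all of step 1 and value of joint beam between -0.02 and 0.02 rad and velocity of joint beam between -0.02 and 0.02 rad/s); the robot touches nothing.
It fails at once if the red magnet is moved more than 25 mm or tipped (distance of magnet from where it was at the start of the episode above 0.025 m or angle between magnet's own z axis and vertical above 0.3 rad).
It fails at once if the steel plug is moved more than 25 mm or tipped (distance of mandrel from where it was at the start of the episode above 0.025 m or angle between mandrel's own z axis and vertical above 0.3 rad).
It fails at once if the jar is moved more than 25 mm or tipped (distance of jar from where it was at the start of the episode above 0.025 m or angle between jar's own z axis and vertical above 0.3 rad).
It fails at once if the spray can is moved more than 25 mm or tipped (distance of can from where it was at the start of the episode above 0.025 m or angle between can's own z axis and vertical above 0.3 rad).
It also fails if it takes over 72 s, if anything falls off the work surface, if the arm or the gripper's body presses on something with over 40 N, if the wrist force passes 120 N, or if a joint passes its speed limit or range.

ROBOT

A 6-joint arm with a two-finger parallel gripper is mounted at the origin on the work surface; the furniture and walls round the work are solid. World frame = base frame: x ahead of the robot, y to its left, z up, the work surface at z = 0. Lengths are in m, angles in rad, forces in N, time in s.
With the tool pointing down it reaches from about 0.25 to 0.725 m from the base axis. Payload 4 kg.
Tool frame: the origin (TCP) lies between the finger pads; the fingertips stand 17 mm ahead of it and the grasp point (between the pads) lies 2 mm behind it; z points along the fingers, y is the direction in which the jaws open and shut (so a half turn about z gives the same grasp; the last joint's range is limited). The gripper opens to 85 mm and grips with 20 to 120 N. Pads are 22 mm wide; open, the fingers measure 114 mm over their backs; the gripper's body (76 mm by 85 mm) begins 54 mm behind the grasp point. The pads swing forward as they close: fully open they stand 13 mm farther back than shut.
Start: joints at [-1.302, 0.241, 0.005, 1.335, 0, 1.571], TCP at [0.133, -0.482, 0.223] pointing down, gripper open.
Joint ranges: [-2.72, 2.72], [-1.05, 1.87], [-1.09, 1.28], [-1.99, 2.15], [-1.42, 1.44], [-3.14, 3.14]. Speed limits (rad/s): [2.79, 2.79, 3.14, 3.14, 3.14, 3.14].

INTERFACE

Orientations are given as a unit quaternion [x, y, z, w].
In Python, from workcell import readout, viewer, order gives the robot as it stands. The module is installed in compiled form; this text tells all that it offers.
- The arm moves only by the shell command python3 -m crank 'ROWS'. ROWS is text: rows parted by semicolons, each of 7 numbers parted by spaces: the shift along the tool's x, y, z in m, then the turn, a rotation vector about the tool's x, y, z in rad, then the gripper's target within -1 to 1 (shut at 1, half-way at 0, fully open at -1). A call has 1 to 20 rows; each row shifts and turns the pose as measured when the row begins, along the tool's axes as they then stand; what a row does not reach is not made up. A row lasts 1/12 s, in which the tool goes at most 41.7 mm and 7.16 degrees, less where a joint would pass 70% of its speed; a pose out of reach is approached as far as the arm can. A call with a gripper value outside its range is refused whole. The fingers move at their own pace and stop on an object; the grip force is fixed at half the most. Time passes only in rows, so rows that do not move let the fingers close. It gives the time, the measured TCP pose, the force and the opening at its end, in the units of the state.
- readout.get_obs(): the state, without advancing time (a new reading comes with each control period).
- viewer.camera(name): name is "side" or "top"; returns the picture (400x640x3 uint8, red, green, blue); there is no depth.
- viewer.calibration(name): a dict with "fx", "fy", "cx", "cy" (pixels), "eye" and "rotation" of the camera in the world. Camera axes: x right, y down, z forward; pixel columns grow to the right and rows downward; lengths in m; the calibration is good to about 2 mm. A picture is of the moment at which its call begins. calibration takes no time and is no camera call.
- order.job_done(): hands the job in, once; it reports no verdict.
The state is a dict: "clock": time; "joint_pos": joint angles; "joint_vel": joint speeds; "tau": joint torques, N m; "eef_pos": TCP position; "tool_rot": TCP orientation; "ft_force": force on the tool from outside, world axes, zero at the start; "ft_torque": the same for the moment, N m; "grip_width": finger opening in m.
Only numpy, scipy, OpenCV 4.12 (cv2) and the standard library are available. Lean on these libraries where they do the work, as an engineer would, in place of code of your own. Each camera call takes 0.05 s, during which the arm holds its last target. There are 200 camera calls.

## Working session

There is one attempt and no reset: what is moved stays moved. The work goes in short steps, Python scripts to look and compute and a shell command to move; the robot and the scene stay as the last step left them, time stands still between calls to the robot, and variables do not carry over. Pictures are saved under pics/ and viewed, about 8 in all and at most 12, crops included, and the job is handed in when it is done.

```bash
mkdir -p pics; cat > h.py <<'E'
import numpy as np, cv2
from workcell import readout, viewer, order
def snap(cam,name):
    im=viewer.camera(cam); cv2.imwrite(f'pics/{name}.png',im[:,:,::-1]); return im
def pt(cam,u,v,z):
    c=viewer.calibration(cam); R=np.array(c['rotation']).reshape(3,3); e=np.array(c['eye'])
    d=R@np.array([(u-c['cx'])/c['fx'],(v-c['cy'])/c['fy'],1]); return e+d*(z-e[2])/d[2]
def px(cam,p):
    c=viewer.calibration(cam); R=np.array(c['rotation']).reshape(3,3); q=R.T@(np.array(p)-np.array(c['eye']))
    return np.array([c['fx']*q[0]/q[2]+c['cx'],c['fy']*q[1]/q[2]+c['cy']])
E
python3 - <<'E'
from h import *
snap('top','t1');snap('side','s1')
for n in('top','side'):print(viewer.calibration(n))
o=readout.get_obs();print({k:np.round(v,3) for k,v in o.items()})
E
```

```text
{'fx': 380.50370436485105, 'fy': 380.50370436485105, 'cx': 319.78675877166495, 'cy': 195.554594894021, 'eye': array([0.39184012, 0.07890209, 1.28210084]), 'rotation': array([-0.69835477,  0.71248131, -0.05068816,  0.04584451])}
{'fx': 498.7564484695823, 'fy': 498.7564484695823, 'cx': 317.1496007213092, 'cy': 202.76506173590457, 'eye': array([ 0.38365686, -0.85943418,  0.71236411]), 'rotation': array([ 0.86956452, -0.09486366,  0.04764948, -0.48227374])}
{'clock': np.float64(0.1), 'joint_pos': array([-1.302,  0.241,  0.004,  1.335,  0.   ,  1.571]), 'joint_vel': array([-0.001, -0.002,  0.004, -0.   , -0.001,  0.002]), 'tau': array([-1.0000e-03, -3.7314e+01,  2.5301e+01,  1.1000e-02, -0.0000e+00,
       -0.0000e+00]), 'eef_pos': array([ 0.133, -0.481,  0.222]), 'tool_rot': array([ 0.991,  0.134, -0.   , -0.001]), 'ft_force': array([ 0.352, -1.095,  0.626]), 'ft_torque': array([ 0.007,  0.051, -0.015]), 'grip_width': np.float64(0.085)}
```

View pics/t1.png

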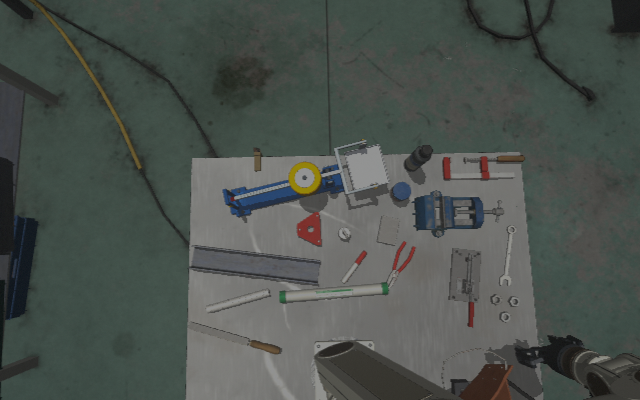

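View pics/s1.png

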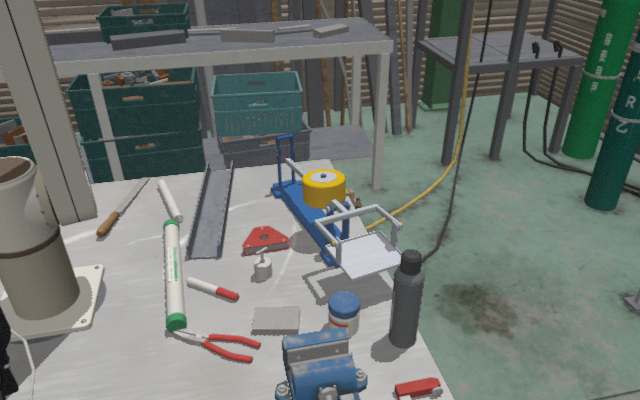

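The top view shows the loop at about (235,202), poise (305,178), pan (362,168), blank (388,230), magnet (310,229), plug (345,234), jar (400,190) and can (420,158). The poise is near the pivot. I'll zoom in on the scale.

```bash
sed -i "s/R=np.array(c\['rotation'\]).reshape(3,3)/R=Rot.from_quat(c['rotation']).as_matrix()/; 1a from scipy.spatial.transform import Rotation as Rot" h.py
python3 - <<'E'
from h import *
a=cv2.imread('pics/t1.png')[135:255,220:420]; cv2.imwrite('pics/t1c.png',cv2.resize(a,None,fx=4,fy=4,interpolation=cv2.INTER_CUBIC))
a=cv2.imread('pics/s1.png')[125:345,230:430]; cv2.imwrite('pics/s1c.png',cv2.resize(a,None,fx=2.7,fy=2.7,interpolation=cv2.INTER_CUBIC))
print(pt('top',388,230,.014),pt('side',276,314,.014),pt('top',305,177,.16),pt('top',410,190,0))
E
```

```text
[ 0.44600892 -0.15606866  0.014     ] [ 0.4489408  -0.14825376  0.014     ] [0.60300102 0.11276945 0.16      ] [ 0.58109146 -0.23990197  0.        ]
```

View pics/t1c.png

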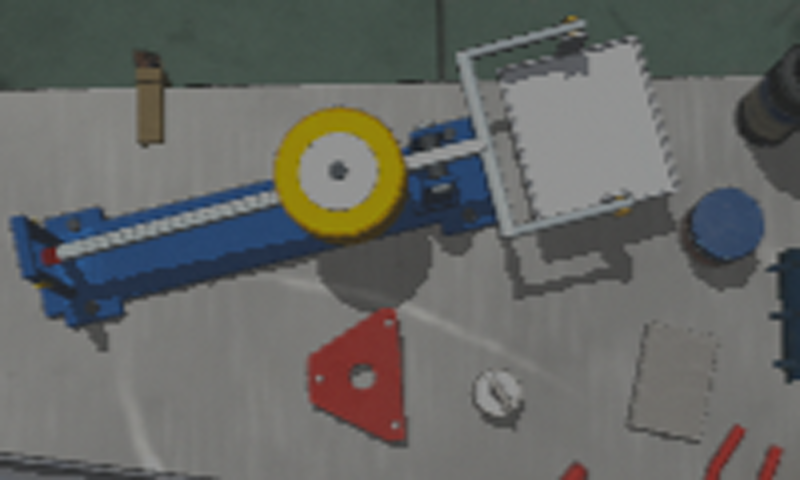

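View pics/s1c.png

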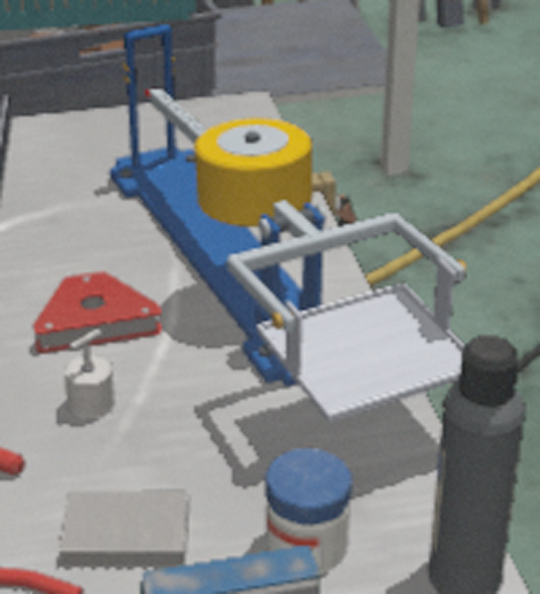

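```bash
cat >> h.py <<'E'
def tc(X,Y,z): return pt('top',220+X/4,135+Y/4,z)
def sc(X,Y,z): return pt('side',230+X/2.7,125+Y/2.7,z)
E
python3 - <<'E'
from h import *
np.set_printoptions(precision=4,suppress=True)
c=np.array([tc(*p,.014) for p in[(648,320),(720,330),(702,442),(628,428)]])
print('blank',c.mean(0),c); 
for z in(.12,.13):print('trun',z,tc(572,20,z),tc(622,208,z),sc(278,320,z),sc(460,268,z))
for z in(.095,.12):print('tip',z,tc(50,256,z),sc(148,92,z))
for z in(.16,):print('poise top',tc(339,170,z),sc(252,138,z))
print('can',sc(490,345,.2),tc(795,55,.2),'jar',tc(727,223,.068),sc(309,480,.068))
print('pan corners',[tc(*p,.08) for p in[(503,72),(632,40),(675,190),(540,225)]])
E
```

```text
blank [ 0.4462 -0.1582  0.014 ] [[ 0.4964 -0.1382  0.014 ]
 [ 0.4868 -0.1981  0.014 ]
 [ 0.3944 -0.1786  0.014 ]
 [ 0.4072 -0.1178  0.014 ]]
trun 0.12 [ 0.7253 -0.0703  0.12  ] [ 0.5749 -0.1037  0.12  ] [ 0.5769 -0.0884  0.12  ] [ 0.7301 -0.0545  0.12  ]
trun 0.13 [ 0.7225 -0.069   0.13  ] [ 0.5733 -0.1021  0.13  ] [ 0.5736 -0.1014  0.13  ] [ 0.7242 -0.068   0.13  ]
tip 0.095 [0.5494 0.3435 0.095 ] [0.5482 0.3451 0.095 ]
tip 0.12 [0.5461 0.3379 0.12  ] [0.5416 0.2963 0.12  ]
poise top [0.6015 0.1135 0.16  ] [0.6033 0.1138 0.16  ]
can [ 0.6721 -0.2465  0.2   ] [ 0.673  -0.2222  0.2   ] jar [ 0.5691 -0.1962  0.068 ] [ 0.5712 -0.2024  0.068 ]
pan corners [array([ 0.6945, -0.018 ,  0.08  ]), array([ 0.7192, -0.1237,  0.08  ]), array([ 0.5949, -0.1531,  0.08  ]), array([ 0.5687, -0.0438,  0.08  ])]
```

Fork is about (0.648, -0.0855, 0.130), beam on the -0.08 stop, pivot (0.619, 0.041), and outward direction (-0.2245, 0.9745). The poise is about 20 mm out. Moving over the blank now.

```bash
python3 -m crank '.033 -.019 0 0 0 0 -.7;.033 -.019 0 0 0 0 -.7;.033 -.019 0 0 0 0 -.7;.033 -.019 0 0 0 0 -.7;.033 -.019 0 0 0 0 -.7;.033 -.019 0 0 0 0 -.7;.033 -.019 0 0 0 0 -.7;.033 -.019 0 0 0 0 -.7;.033 -.019 0 0 0 0 -.7;.033 -.019 0 0 0 0 -.7;.033 -.019 0 0 0 0 -.7;.033 -.019 0 0 0 0 -.7;0 0 0 0 0 .117 -.7;0 0 0 0 0 .117 -.7;0 0 0 0 0 .117 -.7;0 0 0 0 0 .117 -.7;0 0 0 0 0 0 -.7'
cat >> h.py <<'E'
def to(p,yaw):
    "shift in tool axes and yaw turn about tool z (tool x at world angle yaw deg)"
    o=readout.get_obs();R=Rot.from_quat(o['tool_rot']).as_matrix()
    T=Rot.from_euler('z',yaw,degrees=True).as_matrix()@np.diag([1,-1,-1.])
    print('t',round(float(o['clock']),2),'pos',np.round(o['eef_pos'],4),'shift',np.round(R.T@(np.array(p)-o['eef_pos']),4),'turn',np.round(Rot.from_matrix(R.T@T).as_rotvec(),3),'f',np.round(o['ft_force'],1),'w',round(float(o['grip_width']),4))
E
python3 -c "
from h import *
to([.452,-.159,.06],-11.5)"
```

```text
clock: 1.52
eef_pos: [0.4667, -0.1387, 0.2127]
tool_rot: [0.994, -0.111, -0.006, -0.004]
ft_force: [-0.4, -0.2, -0.5]
grip_width: 0.073
t 1.52 pos [ 0.4667 -0.1387  0.2127] shift [-0.0079  0.0241  0.1526] turn [-0.007  0.013 -0.022] f [-0.4 -0.2 -0.5] w 0.073
```

```bash
python3 -m crank '-.004 .012 .03 -.007 .013 -.022 -.7;-.004 .012 .03 0 0 0 -.7;0 0 .035 0 0 0 -.7;0 0 .03 0 0 0 -.7;0 0 .015 0 0 0 -.7;0 0 0 0 0 0 -.7;0 0 0 0 0 0 -.7'
python3 -c "
from h import *
to([.452,-.159,.018],-11.5)
snap('side','s2');a=cv2.imread('pics/s2.png')[180:380,150:450];cv2.imwrite('pics/s2c.png',cv2.resize(a,None,fx=2.6,fy=2.6,interpolation=2))"
```

```text
clock: 2.1
eef_pos: [0.4535, -0.1617, 0.068]
tool_rot: [0.996, -0.089, 0.002, 0.001]
ft_force: [0.7, -0.2, -0.6]
grip_width: 0.0723
t 2.1 pos [ 0.4535 -0.1617  0.068 ] shift [-0.0021 -0.0025  0.05  ] turn [ 0.001 -0.003  0.022] f [ 0.7 -0.2 -0.6] w 0.0723
```

View pics/s2c.png

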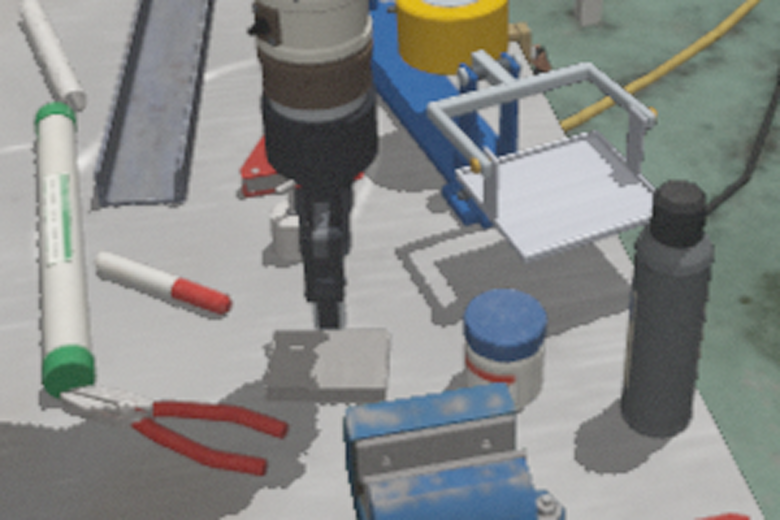

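The fingers are over the blank at about (328,325 in the crop), clear of the pliers and vise. Going down to grip.

```bash
python3 -m crank '-.002 -.003 .025 0 0 .02 -.7;0 0 .014 0 0 0 -.7;0 0 .008 0 0 0 -.7;0 0 .003 0 0 0 -.7;0 0 0 0 0 0 -.7;0 0 0 0 0 0 1;0 0 0 0 0 0 1;0 0 0 0 0 0 1;0 0 0 0 0 0 1;0 0 0 0 0 0 1;0 0 0 0 0 0 1'
python3 -c "
from h import *
to([.452,-.159,.018],-11.5)"
```

```text
clock: 3.07
eef_pos: [0.4632, -0.1623, 0.0289]
tool_rot: [0.995, -0.097, 0.013, 0.004]
ft_force: [0.3, -0.0, 0.3]
grip_width: 0.0007
t 3.07 pos [ 0.4632 -0.1623  0.0289] shift [-0.012  -0.0012  0.0105] turn [ 0.004 -0.027  0.006] f [ 0.3 -0.   0.3] w 0.0007
```

The fingers closed above the 14 mm blank, because the pads stand further back when open. I'll lift, reopen, check the blank, then go lower.

```bash
python3 -m crank '0 0 -.02 0 0 0 1;0 0 -.02 0 0 0 -.7;0 0 0 0 0 0 -.7;0 0 0 0 0 0 -.7;0 0 0 0 0 0 -.7;0 0 0 0 0 0 -.7'
python3 -c "
from h import *
to([.452,-.159,.0125],-11.5)
snap('side','s3');a=cv2.imread('pics/s3.png')[230:350,200:350];cv2.imwrite('pics/s3c.png',cv2.resize(a,None,fx=4,fy=4,interpolation=2))"
```

```text
clock: 3.57
eef_pos: [0.4611, -0.1616, 0.069]
tool_rot: [0.995, -0.097, 0.012, 0.003]
ft_force: [-0.7, 0.2, 0.8]
grip_width: 0.0602
t 3.57 pos [ 0.4611 -0.1616  0.069 ] shift [-0.0108 -0.001   0.0563] turn [ 0.004 -0.025  0.006] f [-0.7  0.2  0.8] w 0.0602
```

View pics/s3c.png

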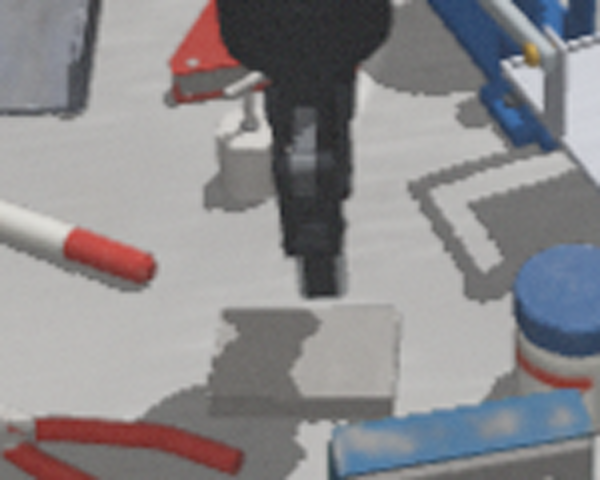

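The blank is where it was, with its top corners at about (222,310), (400,305), (395,398) and (210,403) in the crop.

```bash
python3 -c "
from h import *
c=np.array([pt('side',200+a/4,230+b/4,.014) for a,b in[(222,310),(400,305),(395,398),(210,403)]]);print(c,c.mean(0))"
python3 -m crank '-.008 -.001 .025 .004 -.02 .006 -.7;0 0 .015 0 0 0 -.7;0 0 .007 0 0 0 -.7;0 0 0 0 0 0 -.7'
python3 -c "
from h import *
to([.454,-.158,.0125],-11.5)"
```

```text
[[ 0.4118536  -0.12157469  0.014     ]
 [ 0.49848417 -0.13749718  0.014     ]
 [ 0.48490601 -0.19783002  0.014     ]
 [ 0.39967552 -0.18192064  0.014     ]] [ 0.44872982 -0.15970563  0.014     ]
clock: 3.95
eef_pos: [0.4534, -0.1591, 0.0187]
tool_rot: [0.995, -0.1, 0.001, 0.0]
ft_force: [-0.7, 0.9, 0.1]
grip_width: 0.0725
t 3.95 pos [ 0.4534 -0.1591  0.0187] shift [ 0.0004 -0.0012  0.0062] turn [-0.    -0.003  0.   ] f [-0.7  0.9  0.1] w 0.0725
```

```bash
python3 -m crank '0 0 .0045 0 0 0 -.7;0 0 .003 0 0 0 -.7;0 0 0 0 0 0 -.7;0 0 0 0 0 0 1;0 0 0 0 0 0 1;0 0 0 0 0 0 1;0 0 0 0 0 0 1'
python3 -c "
from h import *
to([.648,-.0855,.2],13)"
```

```text
clock: 4.53
eef_pos: [0.4544, -0.1594, 0.0118]
tool_rot: [0.995, -0.1, 0.002, 0.0]
ft_force: [-0.8, -0.3, 0.2]
grip_width: 0.0241
t 4.53 pos [ 0.4544 -0.1594  0.0118] shift [ 0.1757 -0.111  -0.1875] turn [ 0.001 -0.004 -0.427] f [-0.8 -0.3  0.2] w 0.0241
```

```bash
python3 -c "
from h import *
for z in (.04,.05,.06,.07,.08): print(z,px('side',[.455,-.1616-.033,z]),px('side',[.455,-.1616+.033,z]))
print('obs tip s3: 280.5,303.7')
snap('side','s4');a=cv2.imread('pics/s4.png')[230:350,200:350];cv2.imwrite('pics/s4c.png',cv2.resize(a,None,fx=4,fy=4,interpolation=2))
to([.648,-.0855,.2],13)"
```

```text
0.04 [282.09584912 320.8290407 ] [276.94471422 296.75775751]
0.05 [281.84572499 316.89338679] [276.6805508  292.91268667]
0.06 [281.59268573 312.9118639 ] [276.41348338 289.02534621]
0.07 [281.33668008 308.88366544] [276.14346381 285.09503526]
0.08 [281.07765557 304.8079658 ] [275.87044287 281.12103737]
obs tip s3: 280.5,303.7
t 4.58 pos [ 0.4545 -0.1595  0.0118] shift [ 0.1757 -0.111  -0.1874] turn [ 0.001 -0.004 -0.427] f [-0.7 -0.7  0.4] w 0.0167
```

View pics/s4c.png

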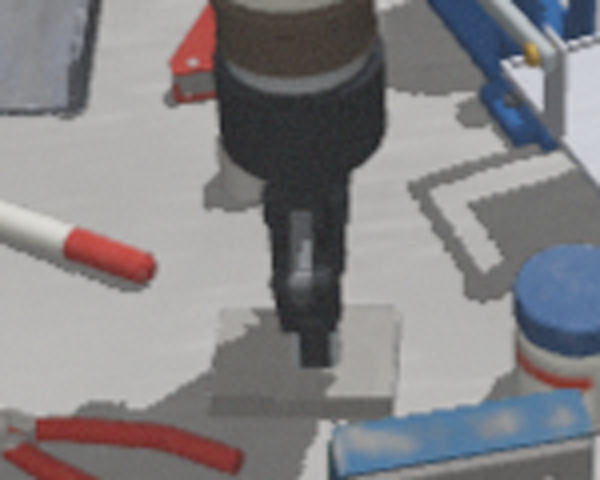

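```bash
python3 -c "
from h import *
for h in (.012,.018,.03):
  for z in (.005,.014,.02,.03): print(h,z,px('side',[.455,-.1595-h,z]))
"
```

```text
0.012 0.005 [281.09703286 325.41063705]
0.012 0.014 [280.87595347 322.03358774]
0.012 0.02 [280.72733364 319.76337833]
0.012 0.03 [280.47741012 315.94572703]
0.018 0.005 [281.5709147  327.67338661]
0.018 0.014 [281.35105932 324.28999884]
0.018 0.02 [281.20325585 322.01542901]
0.018 0.03 [280.95469347 318.19026489]
0.03 0.005 [282.53368223 332.27052794]
0.03 0.014 [282.3163901  328.87462583]
0.03 0.02 [282.17029687 326.59144017]
0.03 0.03 [281.92458708 322.7514191 ]
```

The fingertips are about 4 mm above TCP height here, so they're sliding over the blank without force. I'll reopen and feel down for the table.

```bash
python3 -m crank '0 0 -.02 0 0 0 -.7;0 0 -.02 0 0 0 -.7;0 0 0 0 0 0 -.7;0 0 0 0 0 0 -.7;0 0 0 0 0 0 -.7;0 0 0 0 0 0 -.7;0 0 0 0 0 0 -.7;0 0 0 0 0 0 -.7'
python3 -c "
from h import *
to([.452,-.159,.01],-11.5)
snap('side','s5')
a=cv2.imread('pics/s3.png')[:,:,:];b=cv2.imread('pics/s5.png')
g=cv2.absdiff(a,b)[285:335,240:310].max(2);print((g>25).sum())"
```

```text
clock: 5.25
eef_pos: [0.453, -0.1589, 0.0515]
tool_rot: [0.995, -0.1, 0.001, -0.0]
ft_force: [0.4, -0.1, -0.6]
grip_width: 0.0724
t 5.25 pos [ 0.453  -0.1589  0.0515] shift [-0.0011  0.0003  0.0415] turn [-0.    -0.002  0.   ] f [ 0.4 -0.1 -0.6] w 0.0724
429
```

```bash
python3 -m crank '-.001 0 .025 0 0 0 -.7;0 0 .012 0 0 0 -.7;0 0 .003 0 0 0 -.7;0 0 0 0 0 0 -.7' | grep -E 'pos|force'; for i in 1; do python3 -m crank '0 0 .003 0 0 0 -.7;0 0 0 0 0 0 -.7'; done; python3 -c "
from h import *
to([.452,-.159,.01],-11.5)
snap('side','s6');a=cv2.imread('pics/s6.png')[250:350,215:340];cv2.imwrite('pics/s6c.png',cv2.resize(a,None,fx=6,fy=6,interpolation=2))"
```

```text
eef_pos: [0.4521, -0.1587, 0.0096]
ft_force: [0.2, -0.1, -0.0]
clock: 5.8
eef_pos: [0.4519, -0.1586, 0.0064]
tool_rot: [0.995, -0.1, 0.0, -0.0]
ft_force: [-0.4, 0.4, -0.3]
grip_width: 0.0726
t 5.8 pos [ 0.4519 -0.1586  0.0064] shift [ 0.0002  0.0003 -0.0036] turn [-0.001 -0.001  0.   ] f [-0.4  0.4 -0.3] w 0.0726
```

View pics/s6c.png

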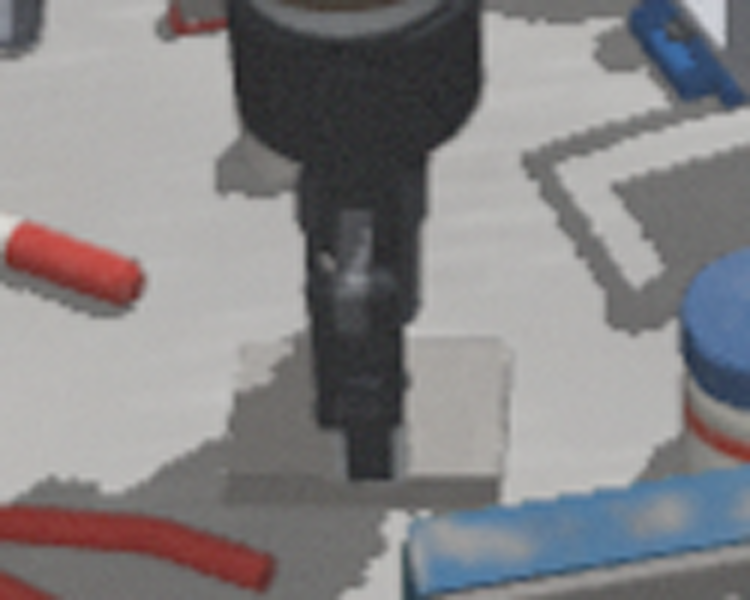

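The near fingertip ends at about (373,478), still above the blank's near edge, and there's no force. I'll keep lowering in small steps and watch the force.

```bash
python3 -m crank '0 0 .004 0 0 0 -.7;0 0 0 0 0 0 -.7' | grep -E 'pos|force'; python3 -m crank '0 0 .004 0 0 0 -.7;0 0 0 0 0 0 -.7'| grep -E 'pos|force'; python3 -c "
from h import *
snap('side','s7');a=cv2.imread('pics/s7.png')
print(a[322:342,277].max(1))
for h in (.036,.05):
  for z in (0,.01,.02): print(h,z,px('side',[.452,-.1586-h,z]))"
```

```text
eef_pos: [0.4533, -0.1591, 0.0036]
ft_force: [0.7, 0.3, 0.1]
eef_pos: [0.4541, -0.1594, -0.0]
ft_force: [-0.7, -0.1, -0.6]
[ 52  50  51  51  52  54  51  57  51  53  60  94 107 110 113 113 110 112
 115 114]
0.036 0 [281.4954589  336.39177284]
0.036 0.01 [281.2474618  332.63128121]
0.036 0.02 [280.99663861 328.82793633]
0.05 0 [282.63432015 341.94318208]
0.05 0.01 [282.38974002 338.16728232]
0.05 0.02 [282.14233751 334.34780988]
```

```bash
python3 -m crank '-.001 0 .004 0 0 0 -.7;-.001 0 .004 0 0 0 -.7;0 0 0 0 0 0 -.7' | grep -E 'pos|force'; python3 -m crank '0 0 .003 0 0 0 -.7;0 0 0 0 0 0 -.7'| grep -E 'pos|force'; python3 -c "
from h import *
to([.452,-.159,-.012],-11.5)
snap('side','s8');a=cv2.imread('pics/s8.png')
print(a[325:348,277].max(1))"
```

```text
eef_pos: [0.4528, -0.1593, -0.008]
ft_force: [0.2, -0.3, -0.5]
eef_pos: [0.4524, -0.1591, -0.0116]
ft_force: [-0.6, 0.1, 0.2]
t 6.65 pos [ 0.4524 -0.1591 -0.0116] shift [-0.0004 -0.0001  0.0004] turn [ 0.    -0.007  0.   ] f [-0.6  0.1  0.2] w 0.0726
[ 54  55  50  53  53  54  50  54  48  54  50  48  87 109 112 112 112 111
 113 112 116 139 175]
```

```bash
python3 -m crank '0 0 0 0 0 0 -.3;0 0 0 0 0 0 0.2;0 0 0 0 0 0 1;0 0 0 0 0 0 1;0 0 0 0 0 0 1;0 0 0 0 0 0 1'
python3 -c "
from h import *
to([.648,-.0855,.18],13)"
```

```text
clock: 7.2
eef_pos: [0.4527, -0.1591, -0.0108]
tool_rot: [0.995, -0.1, 0.004, 0.0]
ft_force: [-0.7, -0.2, -0.0]
grip_width: 0.0584
t 7.2 pos [ 0.4527 -0.1591 -0.0108] shift [ 0.1781 -0.1111 -0.1895] turn [ 0.002 -0.007 -0.428] f [-0.7 -0.2 -0. ] w 0.0584
```

Gripped at 58.4 mm. The blank's underside is about 11 mm above the TCP reading, so the TCP release height is about 0.07. Lift and carry.

```bash
python3 -m crank '0 0 -.02 0 0 0 1;0 0 -.025 0 0 0 1;0 0 -.03 0 0 0 1;0 0 -.03 0 0 0 1;0 0 -.03 0 0 0 1;0 0 -.03 0 0 0 1;0 0 -.01 0 0 0 1;0 0 0 0 0 0 1'
python3 -c "
from h import *
to([.653,-.0845,.165],13)
print(readout.get_obs()['ft_force'])"
```

```text
clock: 7.87
eef_pos: [0.444, -0.1563, 0.1637]
tool_rot: [0.995, -0.1, -0.007, -0.002]
ft_force: [0.8, 0.4, -5.8]
grip_width: 0.0583
t 7.87 pos [ 0.444  -0.1563  0.1637] shift [ 0.1904 -0.112  -0.0039] turn [-0.006  0.014 -0.427] f [ 0.8  0.4 -5.8] w 0.0583
[ 0.80548909  0.42018015 -5.80713964]
```

```bash
python3 -m crank '.022 -.014 0 -.003 .007 0 1;.024 -.014 0 -.003 .007 0 1;.024 -.014 0 0 0 0 1;.024 -.014 0 0 0 0 1;.024 -.014 0 0 0 0 1;.024 -.014 0 0 0 0 1;.024 -.014 0 0 0 0 1;.015 -.01 0 0 0 -.1 1;0 0 0 0 0 -.11 1;0 0 0 0 0 -.11 1;0 0 0 0 0 -.1 1;0 0 0 0 0 0 1;0 0 0 0 0 0 1'
python3 -c "
from h import *
to([.653,-.0845,.165],13)"
```

```text
clock: 8.95
eef_pos: [0.6341, -0.0959, 0.1294]
tool_rot: [0.991, 0.133, -0.021, -0.012]
ft_force: [-1.0, 0.4, -5.2]
grip_width: 0.0583
t 8.95 pos [ 0.6341 -0.0959  0.1294] shift [ 0.0199 -0.007  -0.0362] turn [-0.028  0.038  0.04 ] f [-1.   0.4 -5.2] w 0.0583
```

```bash
python3 -m crank '.01 -.004 -.018 -.014 .019 .02 1;.01 -.003 -.008 -.014 .019 .02 1;0 0 0 0 0 0 1;0 0 0 0 0 0 1'|grep -E pos
python3 -c "
from h import *
to([.653,-.0845,.13],13)
snap('side','s9');a=cv2.imread('pics/s9.png')[180:340,270:430];cv2.imwrite('pics/s9c.png',cv2.resize(a,None,fx=3.7,fy=3.7,interpolation=2))"
```

```text
eef_pos: [0.6487, -0.0846, 0.148]
t 9.28 pos [ 0.6487 -0.0846  0.148 ] shift [0.0045 0.0009 0.0179] turn [-0.004  0.012 -0.012] f [ 0.6 -0.5 -4.8] w 0.0584
```

View pics/s9c.png

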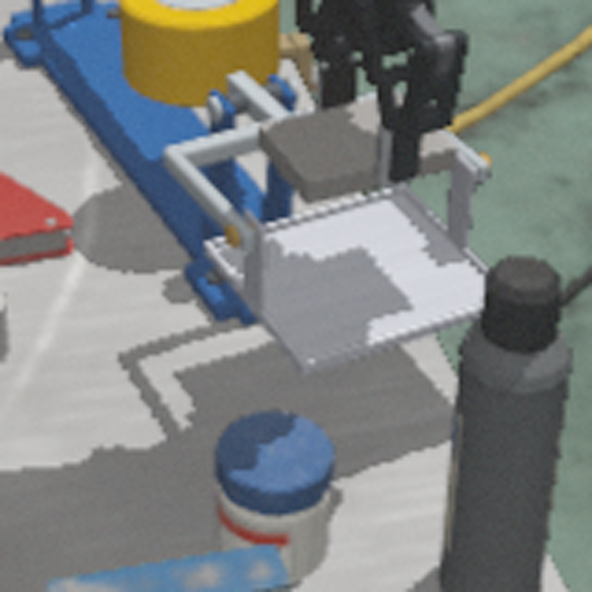

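The blank is held level above the pan, with its near-left corner at about (308,195) and far-left at (265,150). I'll check its centring.

```bash
python3 -c "
from h import *
f=lambda X,Y,z:pt('side',270+X/3.7,180+Y/3.7,z)
o=np.array([.648,-.0855]);ex=np.array([.9745,.2245]);ey=np.array([-.2245,.9745])
for n,X,Y,z in[('NLbot',308,195,.159),('NLtop',305,178,.173),('FLtop',265,125,.173)]:
  p=f(X,Y,z)[:2];print(n,p,(p-o)@ex,(p-o)@ey)
p=np.array([.6487,-.0846]);print('tcp',(p-o)@ex,(p-o)@ey)
q=cv2.imread('pics/s9.png')"

```

```text
NLbot [ 0.60998935 -0.11430928] -0.043509065030104835 -0.019541249859849754
NLtop [ 0.60680738 -0.11846468] -0.04754278132571657 -0.02287634161387044
FLtop [ 0.59932927 -0.06631675] -0.04312298584894004 0.029620652860383134
tcp 0.0008842000000000357 0.000719900000000004
```

```bash
python3 -m crank '0 0 .02 -.004 .01 -.01 1;0 0 .02 0 0 0 1;0 0 .015 0 0 0 1;0 0 .005 0 0 0 1;0 0 0 0 0 0 1'|grep -E 'pos|force'
python3 -c "
from h import *
to([.65,-.086,.074],13)"
```

```text
eef_pos: [0.6452, -0.0865, 0.0839]
ft_force: [-1.0, 0.4, -4.6]
t 9.75 pos [ 0.6452 -0.0865  0.0839] shift [0.0048 0.0006 0.0098] turn [-0.001  0.007 -0.006] f [-1.   0.4 -4.6] w 0.0583
```

```bash
python3 -m crank '.004 0 .005 0 .006 0 1;0 0 .004 0 0 0 1;0 0 0 0 0 0 1'|grep -E 'pos|force'
python3 -c "
from h import *
to([.65,-.086,.069],13)"
```

```text
eef_pos: [0.6491, -0.0863, 0.0744]
ft_force: [-1.1, 0.1, -4.9]
t 10.0 pos [ 0.6491 -0.0863  0.0744] shift [ 0.001  -0.0001  0.0054] turn [-0.002  0.001 -0.008] f [-1.1  0.1 -4.9] w 0.0583
```

```bash
python3 -m crank '0 0 .003 0 0 0 1;0 0 0 0 0 0 1'|grep -E 'pos|force';python3 -m crank '0 0 .003 0 0 0 1;0 0 0 0 0 0 1'|grep -E 'pos|force';python3 -m crank '0 0 .003 0 0 0 1;0 0 0 0 0 0 1;0 0 0 0 0 0 1'|grep -E 'pos|force'
```

```text
eef_pos: [0.65, -0.0865, 0.0723]
ft_force: [-0.3, 0.5, -5.5]
eef_pos: [0.6508, -0.0866, 0.0701]
ft_force: [-0.9, 0.3, -4.0]
eef_pos: [0.6516, -0.0865, 0.0678]
ft_force: [-0.2, -0.1, -4.8]
```

```bash
python3 -m crank '0 0 .003 0 0 0 1;0 0 0 0 0 0 1'|grep -E 'pos|force';python3 -m crank '-.001 0 .003 0 0 0 1;0 0 0 0 0 0 1;0 0 0 0 0 0 1'|grep -E 'pos|force';python3 -c "
from h import *
snap('side','s10');a=cv2.imread('pics/s10.png')[150:310,260:420];cv2.imwrite('pics/s10c.png',cv2.resize(a,None,fx=3.7,fy=3.7,interpolation=2))"
```

```text
eef_pos: [0.6515, -0.0866, 0.0648]
ft_force: [0.2, -0.4, -3.8]
eef_pos: [0.6509, -0.0868, 0.0618]
ft_force: [0.8, -0.5, -3.4]
```

View pics/s10c.png

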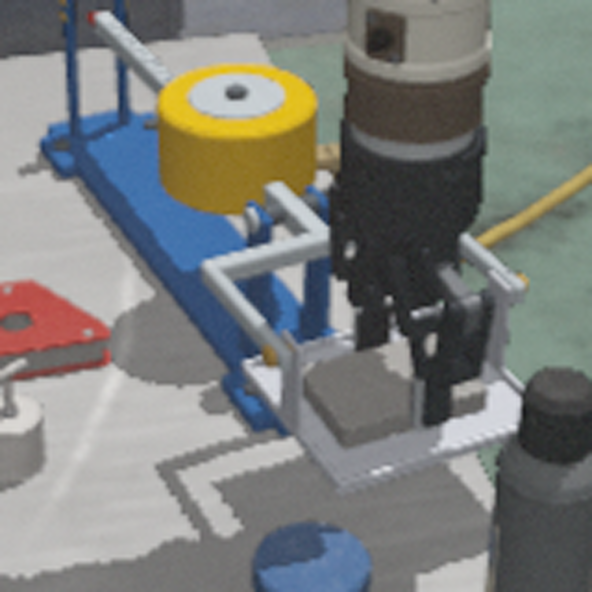

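The blank is in the pan, near-left corner (345,445), between the straps, and the pan is starting to carry load. Releasing and rising.

```bash
python3 -m crank '0 0 0 0 0 0 -.5;0 0 0 0 0 0 -.6;0 0 0 0 0 0 -.6;0 0 0 0 0 0 -.6;0 0 0 0 0 0 -.6;0 0 -.01 0 0 0 -.6;0 0 -.02 0 0 0 -.6;0 0 -.025 0 0 0 -.6;0 0 -.03 0 0 0 -.6;0 0 -.03 0 0 0 -.6;0 0 -.03 0 0 0 -.6;0 0 -.03 0 0 0 -.6;0 0 0 0 0 0 1;0 0 0 0 0 0 1'
python3 -c "
from h import *
o=np.array([.619,.041]);u=np.array([-.2245,.9745])
print(o+u*-.0,o+u*.01)
to([*(o+u*.005),.2],13)
snap('side','s11');a=cv2.imread('pics/s11.png')[150:310,260:420];cv2.imwrite('pics/s11c.png',cv2.resize(a,None,fx=3.7,fy=3.7,interpolation=2))"
```

```text
clock: 12.22
eef_pos: [0.6503, -0.087, 0.2553]
tool_rot: [0.994, 0.11, 0.008, 0.001]
ft_force: [-0.4, -0.2, -0.5]
grip_width: 0.0453
[0.619 0.041] [0.616755 0.050745]
t 12.22 pos [ 0.6503 -0.087   0.2553] shift [-0.0036 -0.1369  0.0547] turn [ 0.005 -0.016 -0.007] f [-0.4 -0.2 -0.5] w 0.0453
```

View pics/s11c.png

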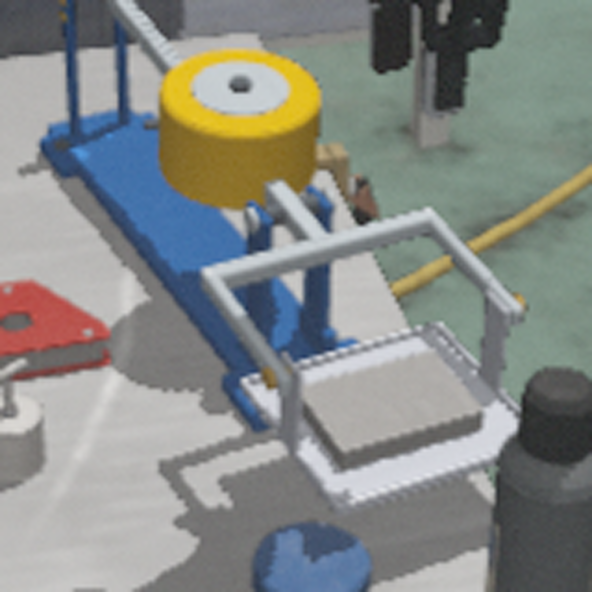

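The blank lies flat inside the rim, and the beam is on the + stop. Next I'll get the real fingertip height and measure the red tip by colour.

```bash
cat >> h.py <<'E'
O=np.array([.619,.041]);U=np.array([-.2245,.9745])
def red(im,c,r=30):
    x,y=np.round(c).astype(int);h=cv2.cvtColor(im,cv2.COLOR_RGB2HSV)
    m=((h[...,0]<8)|(h[...,0]>172))&(h[...,1]>120)&(h[...,2]>60)
    k=np.zeros_like(m);k[max(0,y-r):y+r,max(0,x-r):x+r]=1;v,u=np.nonzero(m&k);return (u.mean(),v.mean(),len(u)) if len(u) else None
def tilt(im):
    t=np.linspace(-.1,.1,81);P=np.array([px('side',[*(O+U*.315),.12+.315*a]) for a in t]);r=red(im,P[40])
    if r is None:return None
    i=np.argmin(abs(P[:,1]-r[1]));return round(t[i],4),r,P[i]
def poise(im):
    h=cv2.cvtColor(im,cv2.COLOR_RGB2HSV);m=cv2.inRange(h,(20,150,70),(32,255,255));m[:,:270]=0;m[:120]=0;m[240:]=0;m[:,380:]=0
    n,l,s,c=cv2.connectedComponentsWithStats(m);i=1+np.argmax(s[1:,4]);return s[i],c[i].round(1)
E
python3 -c "
from h import *
a=cv2.imread('pics/s1.png')[:,:,::-1].copy();b=cv2.imread('pics/s11.png')[:,:,::-1].copy()
for i in(a,b):print(tilt(i),poise(i))
for h in(.025,.035):
  for z in(.24,.25,.26,.27):print(h,z,px('side',[.65+.2245*h,-.087-h,z]))
print('obs 383,179.7')"
```

```text
(np.float64(-0.0775), (np.float64(284.0), np.float64(158.5), 2), array([284.65327205, 158.412648  ])) (array([ 302,  169,   43,   39, 1107], dtype=int32), array([323. , 189.7]))
(np.float64(0.08), (np.float64(283.7142857142857), np.float64(141.85714285714286), 7), array([283.85061565, 141.77799171])) (array([ 303,  164,   43,   42, 1164], dtype=int32), array([323.6, 186.5]))
0.025 0.24 [378.12676531 192.8762222 ]
0.025 0.25 [378.43385947 188.18622932]
0.025 0.26 [378.74454275 183.44142266]
0.025 0.27 [379.05887846 178.64083562]
0.035 0.24 [381.01488164 195.47609212]
0.035 0.25 [381.34158467 190.76035988]
0.035 0.26 [381.67213955 185.98902865]
0.035 0.27 [382.00661483 181.16110933]
obs 383,179.7
```

```bash
python3 -m crank '-.001 -.025 0 .002 -.008 -.003 1;-.001 -.025 0 .002 -.008 -.003 1;-.001 -.025 0 0 0 0 1;-.001 -.025 0 0 0 0 1;0 -.02 0 0 0 0 1;0 0 .02 0 0 0 1;0 0 .02 0 0 0 1;0 0 0 0 0 0 1'
python3 -c "
from h import *
to([*(O-U*.007),.148],13)"
```

```text
clock: 12.93
eef_pos: [0.616, 0.0333, 0.2103]
tool_rot: [0.994, 0.111, -0.002, 0.0]
ft_force: [-0.3, 0.5, -1.3]
grip_width: -0.0001
t 12.93 pos [0.616  0.0333 0.2103] shift [0.005  0.0001 0.0623] turn [ 0.     0.005 -0.003] f [-0.3  0.5 -1.3] w -0.0001
```

```bash
python3 -m crank '.004 0 .02 0 .005 0 1;0 0 .02 0 0 0 1;0 0 .015 0 0 0 1;0 0 .005 0 0 0 1;0 0 0 0 0 0 1'
python3 -c "
from h import *
to([*(O-U*.007),.148],13)
im=snap('side','s12');print(tilt(im),poise(im))
a=cv2.imread('pics/s12.png')[130:290,250:410];cv2.imwrite('pics/s12c.png',cv2.resize(a,None,fx=3.7,fy=3.7,interpolation=2))"
```

```text
clock: 13.35
eef_pos: [0.6181, 0.0337, 0.1478]
tool_rot: [0.994, 0.111, -0.002, 0.0]
ft_force: [-0.3, 0.1, 0.2]
grip_width: 0.0001
t 13.35 pos [0.6181 0.0337 0.1478] shift [ 0.0025  0.0001 -0.0002] turn [-0.     0.004 -0.004] f [-0.3  0.1  0.2] w 0.0001
(np.float64(0.08), (np.float64(283.7142857142857), np.float64(141.85714285714286), 7), array([283.85061565, 141.77799171])) (array([303, 163,  41,  43, 829], dtype=int32), array([317.5, 188.5]))
```

```bash
python3 -m crank '.002 -.012 0 0 .004 -.004 1;0 -.012 0 0 0 0 1;0 -.012 0 0 0 0 1;0 -.012 0 0 0 0 1;0 -.006 0 0 0 0 1;0 0 0 0 0 0 1'
python3 -c "
from h import *
to([*(O+U*.075),.148],13)
im=snap('side','s13');print(tilt(im),poise(im))"
```

```text
clock: 13.9
eef_pos: [0.6098, 0.0903, 0.1542]
tool_rot: [0.994, 0.113, 0.004, 0.002]
ft_force: [0.9, -1.7, -1.5]
grip_width: -0.0004
t 13.9 pos [0.6098 0.0903 0.1542] shift [-0.0021 -0.0249  0.0061] turn [ 0.005 -0.008 -0.001] f [ 0.9 -1.7 -1.5] w -0.0004
(np.float64(0.08), (np.float64(283.7142857142857), np.float64(141.85714285714286), 7), array([283.85061565, 141.77799171])) (array([297, 156,  42,  41, 916], dtype=int32), array([313.6, 179.8]))
```

```bash
python3 -m crank '-.001 -.01 .004 .004 -.006 0 1;-.001 -.012 .003 0 0 0 1;0 -.012 .001 0 0 0 1;0 -.006 .001 0 0 0 1;0 0 0 0 0 0 1'|grep -E 'pos|force'
python3 -c "
from h import *
to([*(O+U*.1),.15],13)
im=snap('side','s14');print(tilt(im),poise(im))"
```

```text
eef_pos: [0.6004, 0.1314, 0.1467]
ft_force: [0.9, -0.9, 0.7]
t 14.37 pos [0.6004 0.1314 0.1467] shift [-0.0022 -0.0077 -0.0033] turn [ 0.002 -0.008 -0.002] f [ 0.9 -0.9  0.7] w 0.0
(np.float64(-0.0175), (np.float64(284.6), np.float64(152.2), 5), array([284.35119379, 152.1522258 ])) (array([290, 154,  41,  39, 866], dtype=int32), array([307.3, 176.1]))
```

The beam has left the stop. I'll back off, rise and let it settle.

```bash
python3 -m crank '0 .01 0 0 0 0 1;0 .015 -.005 0 0 0 1;0 0 -.03 0 0 0 1;0 0 -.035 0 0 0 1;0 0 -.03 0 0 0 1;0 0 0 0 0 0 1;0 0 0 0 0 0 1;0 0 0 0 0 0 1;0 0 0 0 0 0 1;0 0 0 0 0 0 1;0 0 0 0 0 0 1;0 0 0 0 0 0 1;0 0 0 0 0 0 1;0 0 0 0 0 0 1;0 0 0 0 0 0 1;0 0 0 0 0 0 1;0 0 0 0 0 0 1;0 0 0 0 0 0 1;0 0 0 0 0 0 1'|grep -E 'pos|force'
python3 -c "
from h import *
im=snap('side','s15');print(tilt(im),poise(im))"
python3 -m crank '0 0 0 0 0 0 1;0 0 0 0 0 0 1;0 0 0 0 0 0 1;0 0 0 0 0 0 1;0 0 0 0 0 0 1;0 0 0 0 0 0 1;0 0 0 0 0 0 1;0 0 0 0 0 0 1'|grep clock
python3 -c "
from h import *
im=snap('side','s16');print(tilt(im),poise(im));to([*(O+U*.07),.25],13)"
```

```text
eef_pos: [0.6007, 0.0999, 0.2397]
ft_force: [0.3, 0.4, -0.4]
(np.float64(0.05), (np.float64(283.5), np.float64(145.0), 6), array([284.00593933, 144.99699812])) (array([ 290,  150,   41,   40, 1072], dtype=int32), array([309.7, 171. ]))
clock: 16.72
(np.float64(0.05), (np.float64(283.5), np.float64(145.0), 6), array([284.00593933, 144.99699812])) (array([ 290,  150,   41,   40, 1072], dtype=int32), array([309.8, 171.1]))
t 16.77 pos [0.6008 0.1    0.2402] shift [ 0.0043 -0.0085 -0.0099] turn [-0.003  0.013 -0.005] f [-0.7 -0.5 -0. ] w -0.0
```

Settled at +0.05 rad, so the poise needs about 15 mm more outward.

```bash
python3 -m crank '.004 -.004 .025 -.003 .012 -.005 1;0 0 .03 0 0 0 1;0 0 .025 0 0 0 1;0 0 .012 0 0 0 1;0 0 0 0 0 0 1'|grep -E 'pos|force'
python3 -c "
from h import *
to([*(O+U*.107),.148],13)"
```

```text
eef_pos: [0.6059, 0.1052, 0.1478]
ft_force: [0.8, -0.1, 0.5]
t 17.18 pos [0.6059 0.1052 0.1478] shift [-0.0016 -0.0415 -0.0003] turn [ 0.001 -0.007  0.   ] f [ 0.8 -0.1  0.5] w 0.0001
```

```bash
python3 -m crank '-.001 -.012 0 0 -.005 0 1;0 -.012 0 0 0 0 1;0 -.008 0 0 0 0 1;0 -.004 0 0 0 0 1;0 0 0 0 0 0 1'|grep -E 'pos|force'
python3 -c "
from h import *
to([*(O+U*.107),.148],13)
im=snap('side','s17');print(tilt(im),poise(im))"
```

```text
eef_pos: [0.5978, 0.1413, 0.1507]
ft_force: [0.5, -0.1, -0.8]
t 17.6 pos [0.5978 0.1413 0.1507] shift [-0.0018 -0.0045  0.0027] turn [ 0.    -0.005  0.005] f [ 0.5 -0.1 -0.8] w -0.0001
(np.float64(0.0025), (np.float64(283.75), np.float64(150.0), 4), array([284.24950001, 150.04467252])) (array([288, 150,  40,  39, 866], dtype=int32), array([305.1, 172.5]))
```

```bash
python3 -m crank '0 -.004 .002 0 0 0 1;0 0 0 0 0 0 1;0 .012 0 0 0 0 1;0 .015 -.005 0 0 0 1;0 0 -.03 0 0 0 1;0 0 -.035 0 0 0 1;0 0 -.03 0 0 0 1;0 0 0 0 0 0 1;0 0 0 0 0 0 1;0 0 0 0 0 0 1;0 0 0 0 0 0 1;0 0 0 0 0 0 1;0 0 0 0 0 0 1;0 0 0 0 0 0 1;0 0 0 0 0 0 1;0 0 0 0 0 0 1;0 0 0 0 0 0 1;0 0 0 0 0 0 1;0 0 0 0 0 0 1;0 0 0 0 0 0 1'|grep -E 'clock|pos|force'
python3 -m crank '0 0 0 0 0 0 1;0 0 0 0 0 0 1;0 0 0 0 0 0 1;0 0 0 0 0 0 1;0 0 0 0 0 0 1;0 0 0 0 0 0 1'|grep clock
python3 -c "
from h import *
im=snap('side','s18');print(tilt(im),poise(im));to([*(O+U*.08),.25],13)
c=red(im,px('side',[*(O+U*.315),.12]),14);
h=cv2.cvtColor(im,cv2.COLOR_RGB2HSV);v,u=np.nonzero(cv2.inRange(h,(18,120,60),(34,255,255))[130:170,270:300]);print([(a+270,b+130) for a,b in zip(u,v)])"
```

```text
clock: 19.32
eef_pos: [0.6016, 0.1075, 0.2462]
ft_force: [-0.2, 0.4, 1.0]
clock: 19.82
(np.float64(0.005), (np.float64(283.6), np.float64(149.8), 5), array([284.23675273, 149.78049154])) (array([ 288,  150,   40,   39, 1040], dtype=int32), array([307.4, 170.8]))
t 19.87 pos [0.6018 0.1076 0.2467] shift [ 0.0018 -0.0112 -0.0033] turn [-0.001  0.006  0.003] f [-0.4 -0.4 -0.3] w 0.0001
[(np.int64(276), np.int64(149)), (np.int64(299), np.int64(151)), (np.int64(296), np.int64(152)), (np.int64(297), np.int64(152)), (np.int64(298), np.int64(152)), (np.int64(299), np.int64(152)), (np.int64(293), np.int64(153)), (np.int64(294), np.int64(153)), (np.int64(295), np.int64(153)), (np.int64(296), np.int64(153)), (np.int64(297), np.int64(153)), (np.int64(298), np.int64(153)), (np.int64(299), np.int64(153)), (np.int64(293), np.int64(154)), (np.int64(294), np.int64(154)), (np.int64(295), np.int64(154)), (np.int64(296), np.int64(154)), (np.int64(297), np.int64(154)), (np.int64(298), np.int64(154)), (np.int64(299), np.int64(154)), (np.int64(292), np.int64(155)), (np.int64(293), np.int64(155)), (np.int64
[... 4058 characters left out ...]
.int64(290), np.int64(168)), (np.int64(291), np.int64(168)), (np.int64(292), np.int64(168)), (np.int64(293), np.int64(168)), (np.int64(294), np.int64(168)), (np.int64(295), np.int64(168)), (np.int64(296), np.int64(168)), (np.int64(297), np.int64(168)), (np.int64(298), np.int64(168)), (np.int64(299), np.int64(168)), (np.int64(288), np.int64(169)), (np.int64(289), np.int64(169)), (np.int64(290), np.int64(169)), (np.int64(291), np.int64(169)), (np.int64(292), np.int64(169)), (np.int64(293), np.int64(169)), (np.int64(294), np.int64(169)), (np.int64(295), np.int64(169)), (np.int64(296), np.int64(169)), (np.int64(297), np.int64(169)), (np.int64(298), np.int64(169)), (np.int64(299), np.int64(169))]
```

The tilt reads about +0.005 rad at rest. One last look to confirm, at both the scale and the top view.

```bash
python3 -c "
from h import *
im=snap('side','s19');print(tilt(im))
t=snap('top','t2')
a=cv2.resize(im[125:295,235:435],(600,510),interpolation=2)[:,:,::-1]
cv2.imwrite('pics/fin.png',a)
b=cv2.imread('pics/t1.png')
for n,r in dict(magnet=(210,247,296,325),plug=(225,243,337,353),jar=(180,202,390,412)).items():
  s=np.s_[r[0]:r[1],r[2]:r[3]];print(n,cv2.phaseCorrelate(cv2.cvtColor(b[s],6).astype('f'),cv2.cvtColor(t[s][:,:,::-1].copy(),6).astype('f')))"
```

```text
(np.float64(0.005), (np.float64(283.6), np.float64(149.8), 5), array([284.23675273, 149.78049154]))
magnet ((-2.090996040411028, 0.2894718386531352), 0.10945040504137675)
plug ((-2.9200560522415113, -3.3040419332704953), 0.20655677881505755)
jar ((0.04445966860891204, -0.04034423034383039), 1.0012015835899446)
```

View pics/fin.png

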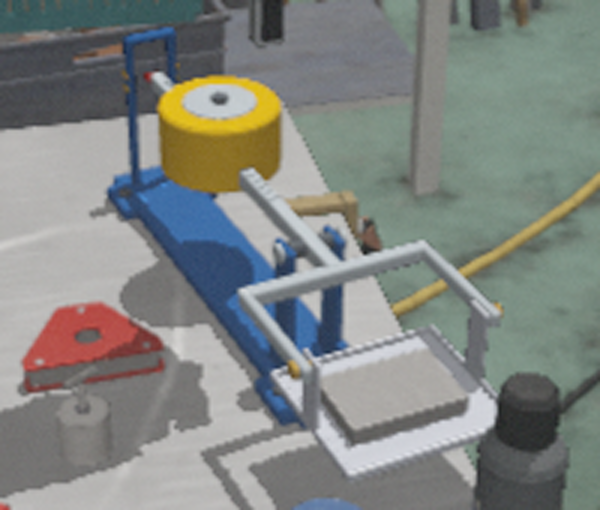

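The blank is flat in the pan (near-left corner about (350,440)). The red tip at (148,75) sits between the yellow marks, and the gripper is clear. Magnet and plug are upright in their places; the top-view check for those two is spoiled by the arm and its shadow. Handing in.

```bash
python3 -c "
from h import *
print(order.job_done())"
```

```text
the job is handed in; nothing more can be done
None
```

The blank is in the hanging pan and the beam came to rest level, so I handed the job in at about 20 s of the 72 s. I picked the blank up, lowered it into the pan and pushed the poise outward in stages with the closed fingers.

**Last checks**
- **Beam:** tilt read about +0.005 rad, the same in two pictures in a row, against a limit of ±0.02. The method read -0.0775 and +0.08 at the stops (±0.08), so I trust it to a few milliradians.
- **Blank:** the last picture shows it flat inside the rim. I only measured its centring before release; it was within about 5 mm.
- **Robot:** the gripper was clear of everything and the wrist force was about zero.
- **Other things:** the jar had not moved. The magnet and plug stood upright and in place in the picture, but the numeric check for those two was unusable because the arm or its shadow covered them. For the can I only have the picture: it was still standing.

**What disagreed:** the first two grasps closed on nothing. In the pictures the fingertips stood about 11–15 mm behind the reported TCP when partly open, not ahead of it as described. I went lower, watching the force, and the third grasp held at a 58 mm opening. The blank stayed in place during the failed tries.

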